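# Shift the specimen polisher into third gear

## Task

The polisher has been left in first gear: with your fingertips, push its gearstick through the H-shaped gate, back to neutral, across to the right-hand leg, then forward (away from the robot) until it is fully home in the third slot, without dipping into fourth. Only push with the fingers from outside: never take the stick or its knob between them. Do not press the start or stop button, leave the mounts, bottles and everything else standing where they are, and end with your hand clear of the stick.

Things in the scene. Friction and masses are not known exactly. Their poses are not given: they have to be found in the camera images.
- gear_knob (a point): Centre of the black ball knob (34 mm diameter, red dot on top) of the gearstick, a 10 mm steel rod with a 20 mm thick collar from 25 to 11 mm below this point. z axis up along the stick. Upright, it is 105 mm above the gate plate, 261 mm above the bench, 215 mm above the stick's hidden pivot. The stick stays where it is left: it takes 3 to 5 N at the knob to move it, with firm stops.
- gate_centre (a point): Centre of the H-gate on top of its aluminium plate (130 mm across, 120 mm deep, top 156 mm above the bench), on the front deck of the white polisher. Axes of the machine: x forward (away from the robot, to the wheel), y left, z up. The stick's pivot is 110 mm straight below. Legs (14 mm slots) run fore and aft, 26 mm left and right of here, ending 37 mm ahead and behind.
- polisher: The white machine, 380 mm wide, 520 mm deep, deck 150 mm high, wheel bowl rim 202 mm, tap 242 mm. Origin under its middle; the gate is 170 mm in front (-x) and 80 mm right (-y) of it. Black pips on the plate beyond the slot ends number them: first left ahead, second left behind, third right ahead, fourth right behind. An 18 mm cross channel joins the legs at neutral, between two solid tongues.
- third_slot (a point): Point on the plate's top where the stick passes when home in third: 32 mm ahead and 26 mm right of gate_centre. Axes as gate_centre. The knob centre is then about 60 mm ahead and 51 mm right of gate_centre.
- gear_across (a joint): Sideways lean of the stick in rad: 0 upright, positive to the right (machine -y), stops at -0.25 and 0.25. Left leg about -0.25 to -0.215, right leg 0.215 to 0.25. Starts in the left leg. The knob centre is 215 mm * sin(across) * cos(fore) to the right of gate_centre.
- gear_fore (a joint): Fore-and-aft lean in rad: 0 neutral, positive forward (machine +x, away from the robot), stops at -0.285 and 0.285 (home in a forward slot). The stick can cross between the legs only within about 0.035 of 0. Starts in first, at 0.15 to 0.28. The knob centre is 215 mm * sin(fore) ahead of gate_centre and 215 mm * cos(across) * cos(fore) above the pivot.
- start_button (a joint): Green push button, 22 mm across, on the deck left of the gate (top 172 mm above the bench): 0 up, 0.006 m fully pressed. Leave alone.
- stop_button (a joint): Red push button like it, 50 mm farther left. Leave alone.
- mount_a: Loose amber resin specimen mount, 30 mm across, 22 mm high, standing on the deck left of the gate. Origin at the centre of its underside.
- mount_b: Loose green resin specimen mount, same size, on the deck. Origin at the centre of its underside.
- suspension: Loose small white bottle with blue cap, 38 mm across, 85 mm high, on the left of the deck. Origin at the centre of its underside.
- wash_bottle: Loose white bottle with red cap, 64 mm across, 150 mm high, on the bench right of the machine. Origin at the centre of its underside.
- beaker: Loose clear beaker, 70 mm across, 90 mm high, on the bench right of the machine. Origin at the centre of its underside.
- powder_jar: Loose amber jar with white cap, 70 mm across, 80 mm high, on the bench right of the machine. Origin at the centre of its underside.
- disc_brush: Loose brush lying on the bench left of the machine. Origin at its middle, on the bench.

How it is judged (in metres and radians):
On the way:
1. the stick is across in the right-hand leg, still at neutral (value of joint gear_across above 0.19 rad and value of joint gear_fore between -0.09 and 0.09 rad), for 0.1 s.
At the end, for the whole second after the job is handed in: the stick rests in the third slot, within 0.035 rad (about 7 mm at the knob) of its forward stop (gear_fore above 0.25) and in the right-hand leg (gear_across above 0.20) (value of joint gear_fore above 0.25 rad and value of joint gear_across above 0.2 rad and velocity of joint gear_fore between -0.02 and 0.02 rad/s); the robot touches nothing.
It fails at once if the stick or its knob was taken between the fingers (x of the grasp point in the frame of gear_knob between -0.012 and 0.012 m and y of the grasp point in the frame of gear_knob between -0.012 and 0.012 m and z of the grasp point in the frame of gear_knob between -0.105 and 0.02 m).
It fails at once if the stick was pushed into fourth (value of joint gear_across above 0.15 rad and value of joint gear_fore below -0.13 rad).
It fails at once if the start or stop button was pressed (value of joint any of start_button, stop_button above 0.003 m).
It fails at once if a mount, bottle, beaker, jar or the brush was moved or lifted by more than 25 mm (distance of any of mount_a, mount_b, suspension, wash_bottle, beaker, powder_jar, disc_brush from where it was at the start of the episode above 0.025 m).
It fails at once if a standing bottle or mount was knocked over (angle between any of mount_a, mount_b, suspension, wash_bottle, beaker, powder_jar's own z axis and vertical above 0.5 rad).
It also fails if it takes over 61 s, if anything falls off the work surface, if the arm or the gripper's body presses on something with over 40 N, if the wrist force passes 120 N, or if a joint passes its speed limit or range.

## Robot

A 6-joint arm with a two-finger parallel gripper is mounted at the origin on the work surface. World frame = base frame: x ahead of the robot, y to its left, z up, the work surface at z = 0. Lengths are in mm, angles in rad, forces in N, time in s.
With the tool pointing down it reaches from about 425 to 925 mm from the base axis. Payload 12.5 kg.
Tool frame: the origin (TCP) lies on the front face of the gripper's body, between the roots of the fingers; the fingertips stand 73 mm ahead of it and the grasp point (between the pads) lies 54 mm ahead of it; z points along the fingers, y is the direction in which the jaws open and shut (so a half turn about z gives the same grasp; the last joint's range is limited). The gripper opens to 85 mm and grips with 20 to 120 N. Pads are 22 mm wide; open, the fingers measure 114 mm over their backs; the gripper's body (76 mm by 85 mm) begins 54 mm behind the grasp point. The pads swing forward as they close: fully open they stand 13 mm farther back than shut.
Start: joints at [1.136, 0.491, 1.559, -0, 1.092, -0.106], TCP at [201.797, 591.536, 303.927] pointing down, gripper open.
Joint ranges: [-3.1, 3.1], [-0.84, 2.19], [0.05, 2.79], [-1.13, 4.28], [0.06, 2.93], [-2.69, 2.69]. Speed limits (rad/s): [2.22, 2.22, 2.79, 3.14, 3.14, 3.14].

## Interface

Orientations are given as a unit quaternion [w, x, y, z].
In Python, from station import robot, viewer gives the robot as it stands.
- The arm moves only by the tool carry_out, never from a script. Its argument "moves" is a list of rows, each an object with "slide": the shift along the tool's x, y, z in mm, a list of three; "twist": the turn about the tool's z in rad. A call has 1 to 5 rows; each row is the pose to reach, as a shift and turn from the pose measured when the call began, along the tool's axes at that moment; what a row does not reach only later rows make up. A row lasts 1/12 s, in which the tool goes at most 41.7 mm and 7.16 degrees, less where a joint would pass 70% of its speed; a pose out of reach is approached as far as the arm can. A call with a gripper value outside its range is refused whole. "gripper" is the finger opening in mm, from 0 to 85.4, set as the call begins (left out, the last holds). The fingers move at their own pace and stop on an object; "newtons" is the grip in N (left out, the last holds). Time passes only in rows, so rows that repeat a pose let the fingers close. It gives the time, the measured TCP pose, the force and the opening at its end, in the units of the state.
- robot.observe(): the state, without advancing time (a new reading comes with each control period).
- viewer.grab_frame(name): name is "scene" or "side" or "wrist"; returns the picture (420x560x3 uint8, red, green, blue); there is no depth.
- viewer.get_calibration(name): a dict with "fovy" (degrees; the focal length in pixels is half the picture's height over the tangent of half this angle, whatever the lens; pixels are square), "cx", "cy" (the principal point, pixels), "k1" (the pictures are not rectified: a ray, as slopes to the right and down, at radius r is drawn at 1 + k1 r^2 times it, then the intrinsics apply), "camera_from_world" (4x4, takes a point from world to camera coordinates). Camera axes: x right, y up, looking along -z (the intrinsics and any distortion apply to the point x, -y, -z); pixel columns grow to the right and rows downward; lengths in mm; the calibration is good to about 2 mm. A picture is of the moment at which its call begins: read the wrist's pose just before it. get_calibration takes no time and is no camera call; for the wrist camera it gives the pose at the moment of the call.
- robot.job_done(): hands the job in, once; it reports no verdict.
The state is a dict: "time": time; "joint_pos": joint angles; "dq": joint speeds; "joint_efforts": joint torques, N m; "eef_pos": TCP position; "eef_rot": TCP orientation; "contact_force": force on the tool from outside, world axes, zero at the start; "ft_torque": the same for the moment, N m; "width": finger opening in mm.
Only numpy, scipy, OpenCV 4.12 (cv2) and the standard library are available. Lean on these libraries where they do the work, as an engineer would, in place of code of your own. Each camera call takes 0.05 s, during which the arm holds its last target. There are 200 camera calls.

## Working session

There is one attempt and no reset: what is moved stays moved. The work goes in short steps, Python scripts to look and compute and a tool call to move; the robot and the scene stay as the last step left them, time stands still between calls to the robot, and variables do not carry over. Pictures are saved under pics/ and viewed, about 8 in all and at most 12, crops included, and the job is handed in when it is done.

Besides the shell and the picture viewer there is one more tool, called after "Call:" by a JSON object that holds its "name" and its "arguments". carry_out: Moves the arm, as the interface text tells. Its arguments: {"type":"object","properties":{"moves":{"type":"array","items":{"type":"object","properties":{"slide":{"type":"array","items":{"type":"number"}},"twist":{"type":"number"}}}},"gripper":{"type":"number"},"newtons":{"type":"number"}},"required":["moves"]}

```bash
mkdir -p pics; ls; python3 - <<'E'
from station import robot, viewer
import cv2
print(robot.observe())
for n in("scene","side","wrist"):
    c=viewer.get_calibration(n); print(n,c)
    im=viewer.grab_frame(n); cv2.imwrite(f"pics/{n}0.png",im[:,:,::-1])
E
```

```text
pics
{'time': 0.0, 'joint_pos': array([ 1.13641665e+00,  4.91574600e-01,  1.55944033e+00, -2.74993117e-05,
        1.09171669e+00, -1.05593354e-01]), 'dq': array([-0.00103784,  0.00028909, -0.00041271,  0.00028592, -0.0001242 ,
        0.00091734]), 'joint_efforts': array([-1.10239675e-03, -6.18445015e+01, -2.61589265e+01, -5.86259489e-05,
        4.01670448e-03,  2.13475948e-05]), 'eef_pos': array([201.72735531, 591.39849733, 303.32149163]), 'eef_rot': array([-1.40135961e-04,  1.63647418e-01,  9.86518727e-01, -5.52108681e-04]), 'contact_force': array([-0.2064813 , -0.72176909, -0.08698441]), 'ft_torque': array([ 0.03810963, -0.01626794, -0.02637466]), 'width': 85.26921087430395}
scene {'fovy': 50.72738894052766, 'cx': 283.63411175755743, 'cy': 208.4299164452671, 'k1': -0.059637054361809716, 'camera_from_world': array([[-7.47331421e-01,  6.64353459e-01,  1.14117292e-02,
         4.22143222e+02],
       [-5.64602897e-01, -6.43989494e-01,  5.16237446e-01,
         2.29778736e+02],
       [ 3.50313167e-01,  3.79357369e-01,  8.56369472e-01,
        -1.89214497e+03],
       [ 0.00000000e+
[... 316 characters left out ...]
185e-01,  6.47948486e-01,
        -3.70859467e+02],
       [-3.74315379e-01, -5.28978183e-01,  7.61623319e-01,
        -1.44949007e+03],
       [ 0.00000000e+00,  0.00000000e+00,  0.00000000e+00,
         1.00000000e+00]])}
wrist {'fovy': 60.04572238774072, 'cx': 283.10616094521697, 'cy': 211.19072734035052, 'k1': -0.08935798700344884, 'camera_from_world': array([[ 3.22191971e-01,  9.46672949e-01, -1.63144332e-03,
        -6.24745931e+02],
       [-8.94482694e-01,  3.03864255e-01, -3.27974428e-01,
         4.41681226e+01],
       [-3.09988782e-01,  1.07130025e-01,  9.44685193e-01,
        -3.81667172e+02],
       [ 0.00000000e+00,  0.00000000e+00,  0.00000000e+00,
         1.00000000e+00]])}
```

```bash
python3 -c "
import cv2,numpy as np
a=[cv2.imread(f'pics/{n}0.png') for n in('scene','side')]
cv2.imwrite('pics/both.png',cv2.resize(np.vstack(a),(800,1200))[:600]);cv2.imwrite('pics/s1.png',cv2.resize(a[1],(800,600)))"
```

```text
(no output)
```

View pics/both.png

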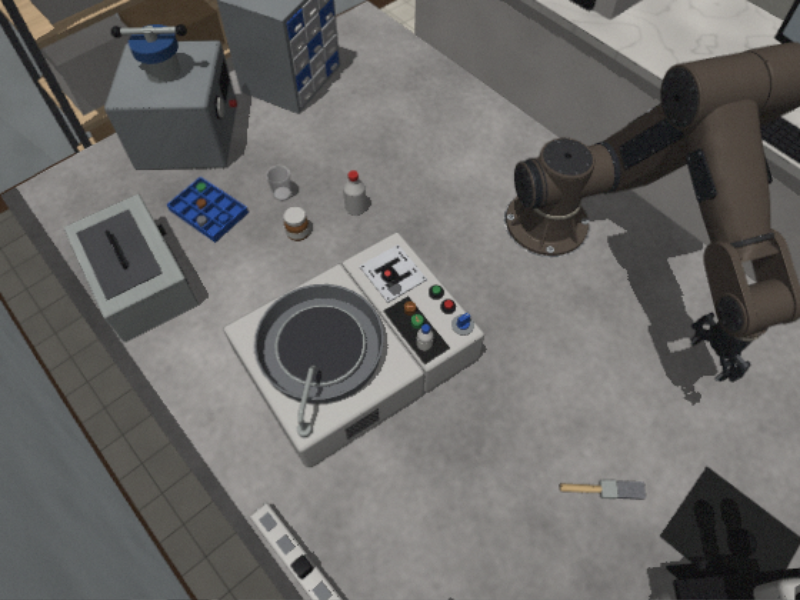

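View pics/s1.png

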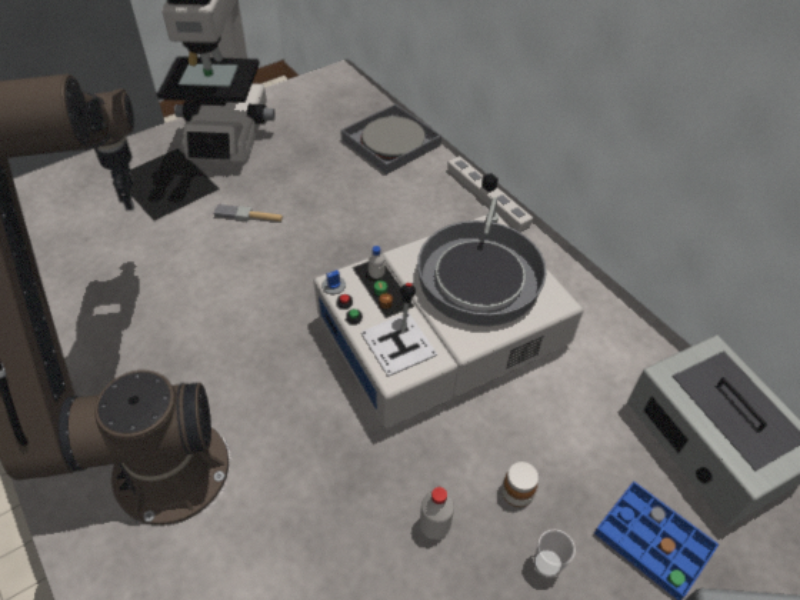

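The scene and side views show the gate plate at about (392,272) and (398,345) in the 800-px pictures, with the knob at about (389,273) and (408,290). The mounts, suspension bottle and buttons are to its left.

```bash
cat > h.py <<'E'
import numpy as np, cv2
from station import robot, viewer
def ray(c,u,v):
    f=210/np.tan(np.radians(c['fovy']/2)); K=np.array([[f,0,c['cx']],[0,f,c['cy']],[0,0,1]])
    p=cv2.undistortPoints(np.array([[[u,v]]],float),K,np.array([c['k1'],0,0,0,0.]))[0,0]
    M=c['camera_from_world']; R=M[:3,:3]; o=-R.T@M[:3,3]
    d=R.T@np.array([p[0],-p[1],-1]); return o,d/np.linalg.norm(d)
def onz(c,u,v,z):
    o,d=ray(c,u,v); return o+d*(z-o[2])/d[2]
def tri(rays):
    A=sum(np.eye(3)-np.outer(d,d) for o,d in rays); b=sum((np.eye(3)-np.outer(d,d))@o for o,d in rays)
    return np.linalg.solve(A,b)
def proj(c,P):
    f=210/np.tan(np.radians(c['fovy']/2)); q=c['camera_from_world']@np.append(P,1)
    x,y=q[0]/-q[2],-q[1]/-q[2]; s=1+c['k1']*(x*x+y*y); return np.array([f*x*s+c['cx'],f*y*s+c['cy']])
E
python3 - <<'E'
from h import *
s=.7
for n,g,k,w in(("scene",(393,271),(388,273),[(353,176)]),("side",(398,345),(408,290),[(440,494)])):
    c=viewer.get_calibration(n); print(n,'gate',onz(c,g[0]*s,g[1]*s,156),'knob@250',onz(c,k[0]*s,k[1]*s,253),'wash',onz(c,w[0][0]*s,w[0][1]*s,150))
    if n=="side":
        for q in[(361,325),(397,374),(436,352),(400,311)]: print('corner',onz(c,q[0]*s,q[1]*s,156))
        for q in[(354,315),(345,299)]: print('btn',onz(c,q[0]*s,q[1]*s,172))
        for q in[(376,250)]: print('susp',onz(c,q[0]*s,q[1]*s,85+150))
E
```

```text
scene gate [530.10126955 -88.37627607 156.        ] knob@250 [584.4486102  -43.13654711 253.        ] wash [ 401.5824389  -407.50885327  150.        ]
side gate [528.62824592 -94.07037533 156.        ] knob@250 [587.69057027 -44.37616602 253.        ] wash [ 398.92482167 -418.56437791  150.        ]
corner [491.97540784  -2.32513575 156.        ]
corner [ 483.67771319 -155.09686219  156.        ]
corner [ 585.81489157 -155.70115835  156.        ]
corner [586.91552489 -18.10445548 156.        ]
btn [487.98345109  19.3753779  172.        ]
btn [496.09399642  70.26273204 172.        ]
susp [606.69558077 108.35431558 235.        ]
```

Call:
{"name": "carry_out", "arguments": {"moves": [{"slide":[-32,-24,-10]},{"slide":[-64,-48,-20]},{"slide":[-96,-72,-30]},{"slide":[-128,-96,-40]},{"slide":[-160,-120,-50]}], "gripper": 0}}

```text
validation failed for argument at $.mo...
```

Call:
{"name": "carry_out", "arguments": {"moves": [{"slide":[-32,-24,-10]},{"slide":[-64,-48,-20]},{"slide":[-96,-72,-30]},{"slide":[-128,-96,-40]},{"slide":[-160,-120,-50]}]}}

```text
validation failed for argument at $.mo...
```

Call:
{"name": "carry_out", "arguments": {"moves": [{"slide":[-32,-24,-10],"twist":0},{"slide":[-64,-48,-20],"twist":0},{"slide":[-96,-72,-30],"twist":0},{"slide":[-128,-96,-40],"twist":0},{"slide":[-160,-120,-50],"twist":0}], "gripper": 0}}

```text
time: 0.57
eef_pos: [315.0, 424.6, 353.8]
eef_rot: [-0.0, 0.163, 0.987, -0.001]
contact_force: [1.0, 0.4, -0.1]
width: 25.7
```

Call:
{"name": "carry_out", "arguments": {"moves": [{"slide":[-32,-24,-10],"twist":0},{"slide":[-64,-48,-20],"twist":0},{"slide":[-96,-72,-30],"twist":0},{"slide":[-128,-96,-40],"twist":0},{"slide":[-160,-120,-50],"twist":0}]}}

```text
time: 0.98
eef_pos: [428.3, 257.6, 404.5]
eef_rot: [-0.0, 0.163, 0.987, -0.001]
contact_force: [1.2, 0.4, 0.0]
width: -0.0
```

Call:
{"name": "carry_out", "arguments": {"moves": [{"slide":[-12,-34,0],"twist":0},{"slide":[-24,-68,0],"twist":0},{"slide":[-36,-102,0],"twist":0},{"slide":[-48,-136,0],"twist":0},{"slide":[-60,-170,0],"twist":0}]}}

```text
time: 1.4
eef_pos: [429.9, 75.7, 404.6]
eef_rot: [-0.0, 0.163, 0.987, -0.001]
contact_force: [1.0, -0.4, 0.2]
width: 0.0
```

Call:
{"name": "carry_out", "arguments": {"moves": [{"slide":[-12,-32,0],"twist":0},{"slide":[-24,-64,0],"twist":0},{"slide":[-36,-96,0],"twist":0},{"slide":[-48,-128,0],"twist":0},{"slide":[-60,-160,0],"twist":0}]}}

```text
time: 1.82
eef_pos: [434.7, -96.8, 404.9]
eef_rot: [-0.0, 0.163, 0.987, -0.001]
contact_force: [0.4, -0.1, -0.7]
width: 0.1
```

```bash
python3 - <<'E'
from h import *
import pickle
c=viewer.get_calibration("wrist"); im=viewer.grab_frame("wrist"); 
pickle.dump(c,open('c1.pkl','wb')); cv2.imwrite('pics/w1.png',cv2.resize(im[:,:,::-1],(800,600),interpolation=cv2.INTER_CUBIC)); cv2.imwrite('w1.png',im[:,:,::-1])
print(np.round(-c['camera_from_world'][:3,:3].T@c['camera_from_world'][:3,3]))
E
```

```text
[355. -69. 476.]
```

View pics/w1.png

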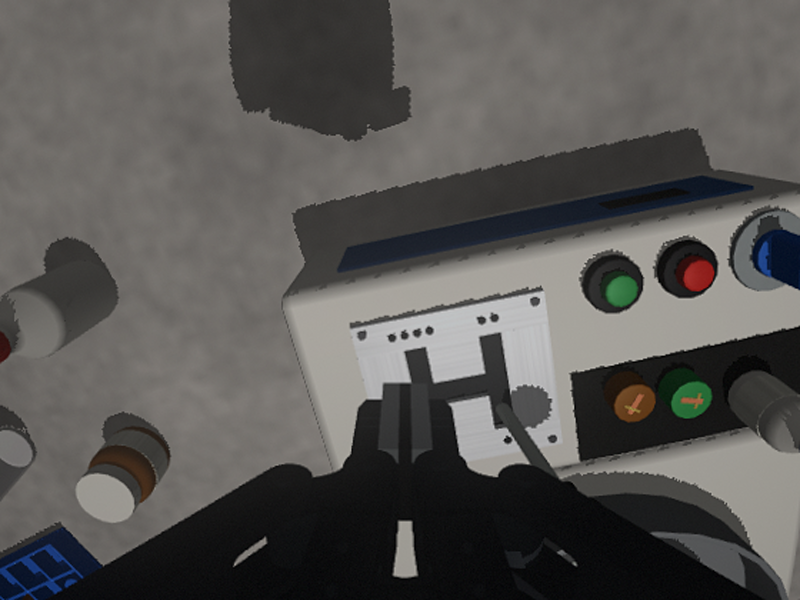

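The wrist picture shows the gate plate upside down: near corners at (350,324) and (543,289), far-left corner at about (563,455). The cross channel is at about row 388, and the stick leaves the left leg at about (502,410). The knob is hidden by the gripper.

```bash
python3 - <<'E'
from h import *
import pickle
c=pickle.load(open('c1.pkl','rb')); s=.7
P=lambda u,v,z=156: onz(c,u*s,v*s,z)[:2]
A,B,C=P(350,324),P(543,289),P(563,455)
print(A,B,C,np.linalg.norm(A-B),np.linalg.norm(B-C))
y=(B-A)/np.linalg.norm(B-A); x=(C-B)/np.linalg.norm(C-B)
print('yaw y',np.arctan2(-y[0],y[1]),'yaw x',np.arctan2(x[1],x[0]),'center',(A+C)/2)
# slot near ends: right leg near end mid, left leg near end mid
R,L=P(415,350),P(490,335); print('near ends',R,L,np.linalg.norm(R-L))
g,r=P(622,291,172),P(699,275,172); print('btn',g,r, np.linalg.norm(g-r),np.arctan2(-(r-g)[0],(r-g)[1]))
print('deck corner',P(285,300,150))
# knob from static views, refined centroid of dark blob
sc=[]
for n,u,v in(("scene",388,275),("side",408,291)):
    k=viewer.get_calibration(n); sc.append(ray(k,u*s,v*s))
print('knob',tri(sc))
E
```

```text
[ 463.50175681 -144.74766083] [480.91480052 -17.48515969] [611.48646672 -33.15748568] 128.44827086170426 131.50886593107893
yaw y -0.13598334219632513 yaw x -0.11945705721719993 center [537.49411177 -88.95257325]
near ends [ 495.17827585 -109.91693031] [500.92443742 -59.01755281] 51.222700076633444
btn [491.92423881  27.09434903] [497.50123997  76.6668184 ] 49.88519481243976 -0.11203092185658697
deck corner [ 435.55134562 -181.25365138]
knob [587.35117551 -42.30170123 248.13632677]
```

Call:
{"name": "carry_out", "arguments": {"moves": [{"slide":[0,0,0],"twist":-0.1},{"slide":[0,0,0],"twist":-0.208},{"slide":[0,0,0],"twist":-0.208}]}}

```text
time: 2.12
eef_pos: [435.2, -101.5, 404.5]
eef_rot: [-0.0, 0.059, 0.998, -0.001]
contact_force: [0.4, -0.1, 0.3]
width: 0.1
```

Call:
{"name": "carry_out", "arguments": {"moves": [{"slide":[-38,14,0],"twist":0},{"slide":[-76,29,0],"twist":0},{"slide":[-114,43,0],"twist":0},{"slide":[-152,58,0],"twist":0},{"slide":[-189,72,0],"twist":0}]}}

```text
time: 2.53
eef_pos: [633.1, -50.9, 403.9]
eef_rot: [-0.001, 0.061, 0.998, -0.001]
contact_force: [0.0, -0.5, -0.1]
width: 0.2
```

```bash
cat >> h.py <<'E'
X=np.array([.9928,-.1197]);Y=np.array([.1197,.9928]);G=np.array([533,-88.5])
def mach(p): d=np.array(p)[:2]-G; return np.round([d@X,d@Y],1)
def pics(tag):
    out=[]
    for n in("scene","side"):
        c=viewer.get_calibration(n); im=viewer.grab_frame(n)[:,:,::-1]
        u,v=proj(c,np.array([*G,220])).astype(int); out.append(cv2.resize(im[v-45:v+45,u-60:u+60],(400,300),interpolation=cv2.INTER_CUBIC)); print(n,'crop origin',u-60,v-45,'scale',400/120)
    cv2.imwrite(f'pics/{tag}.png',np.hstack(out))
E
python3 - <<'E'
from h import *
s=robot.observe(); q=s['eef_rot']; print(s['time'],s['eef_pos'],mach(s['eef_pos']),q,s['contact_force'])
pics('a')
E
```

```text
2.5333 [633.13548188 -50.94057294 403.91693125] [94.9 49.3] [-5.01166173e-04  6.07289825e-02  9.98153312e-01 -1.30555369e-03] [ 0.0089794  -0.48181336 -0.12171918]
scene crop origin 214 135 scale 3.3333333333333335
side crop origin 219 181 scale 3.3333333333333335
```

View pics/a.png

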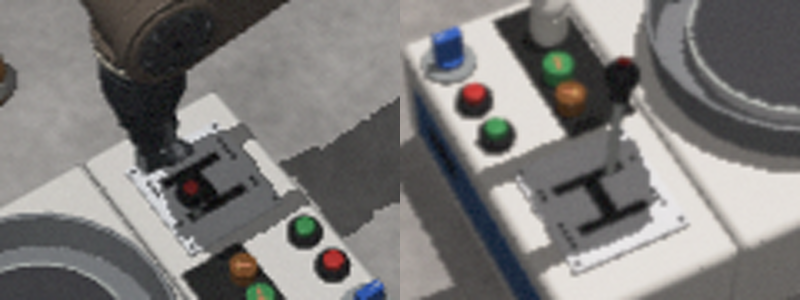

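The crops show the knob (red dot at scene crop (192,188), side crop (622,80)) clear of the gripper, which is ahead of it. The stick is in first. Next I lower the closed fingers in front of the knob.

Call:
{"name": "carry_out", "arguments": {"moves": [{"slide":[0,2,32],"twist":0},{"slide":[0,2,64],"twist":0},{"slide":[0,2,94],"twist":0},{"slide":[0,2,94],"twist":0}]}}

```text
time: 2.97
eef_pos: [633.2, -48.1, 302.2]
eef_rot: [-0.006, 0.061, 0.998, -0.0]
contact_force: [-0.1, -0.2, -0.1]
width: 0.2
```

Call:
{"name": "carry_out", "arguments": {"moves": [{"slide":[7,0,0],"twist":0},{"slide":[14,0,0],"twist":0},{"slide":[20,0,0],"twist":0},{"slide":[24,0,0],"twist":0},{"slide":[28,0,0],"twist":0}]}}

```text
time: 3.38
eef_pos: [605.7, -44.7, 304.6]
eef_rot: [-0.004, 0.061, 0.998, -0.001]
contact_force: [5.3, -0.1, 3.1]
width: -0.2
```

```bash
python3 - <<'E'
from h import *
s=robot.observe(); print(s['time'],s['eef_pos'],mach(s['eef_pos']),s['contact_force'])
pics('b')
E
```

```text
3.3833 [605.71874787 -44.72872065 304.56666661] [67.  52.2] [ 5.27634535 -0.10844158  3.13430528]
scene crop origin 214 135 scale 3.3333333333333335
side crop origin 219 181 scale 3.3333333333333335
```

View pics/b.png

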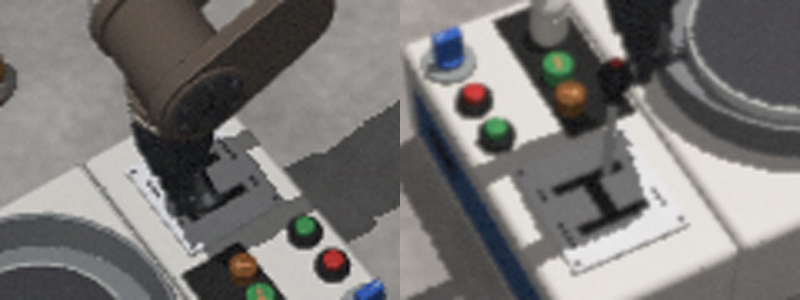

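The side crop shows the fingers against the knob, which has moved back slightly to (614,78). The push continues.

Call:
{"name": "carry_out", "arguments": {"moves": [{"slide":[7,0,0],"twist":0},{"slide":[14,0,0],"twist":0},{"slide":[21,0,0],"twist":0},{"slide":[28,0,0],"twist":0},{"slide":[34,0,0],"twist":0}]}}

```text
time: 3.9
eef_pos: [570.9, -40.5, 304.4]
eef_rot: [-0.004, 0.061, 0.998, -0.001]
contact_force: [4.8, 0.2, 2.0]
width: -0.1
```

```bash
python3 - <<'E'
from h import *
s=robot.observe(); print(s['time'],s['eef_pos'],mach(s['eef_pos']),s['contact_force'])
pics('c')
E
```

```text
3.9 [570.94039147 -40.46747839 304.3777388 ] [31.9 52.2] [4.76404937 0.22120987 2.03284973]
scene crop origin 214 135 scale 3.3333333333333335
side crop origin 219 181 scale 3.3333333333333335
```

View pics/c.png

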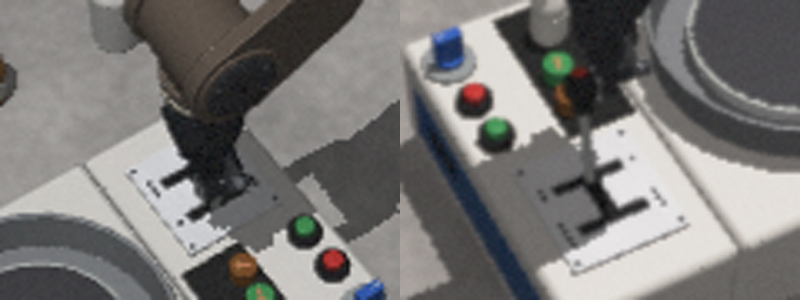

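```bash
python3 - <<'E'
from h import *
c=viewer.get_calibration('side')
for n,f,z in(('a',(222,82),248),('b',(214,80),251),('c',(181,92),254)):
    print(n,mach(onz(c,f[0]*.3+219,f[1]*.3+181,z)))
im=cv2.imread('pics/c.png')[60:260,500:680]
cv2.imwrite('pics/c2.png',cv2.resize(im,(720,600)[:2],interpolation=cv2.INTER_CUBIC) if 0 else cv2.resize(im,None,fx=3,fy=3,interpolation=cv2.INTER_CUBIC))
for f in(-4,0,4,8): 
    u=(proj(c,np.array([*(G+f*X+51.5*Y),254]))-[219,181])/.3; print(f,u, (u+[400-500,-60])*3)
u=(proj(c,np.array([*(G+26*Y),156]))-[219,181])/.3; print('leg mid',(u+[-100,-60])*3)
E
```

```text
a [46.2 44.9]
b [39.5 48.1]
c [ 4.9 46.9]
-4 [169.99677591  91.98693603] [209.99032774  95.96080808]
0 [173.91810439  90.44618107] [221.75431317  91.3385432 ]
4 [177.83275484  88.9080568 ] [233.49826453  86.72417039]
8 [181.74073453  87.37256033] [245.2222036  82.117681 ]
leg mid [258.68336627 347.80572383]
```

View pics/c2.png

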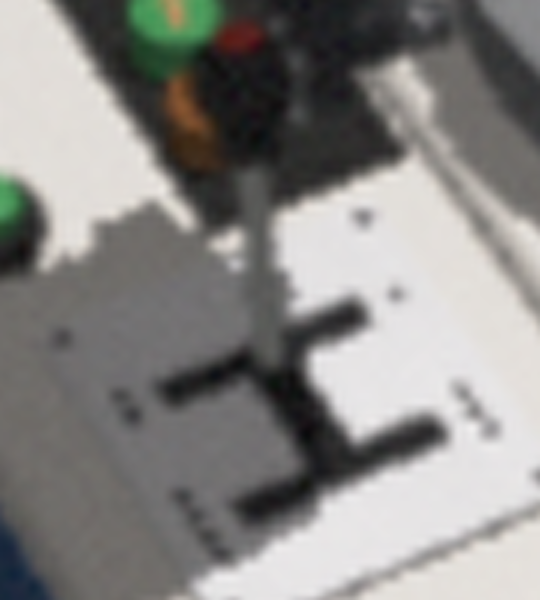

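Close-up: knob at about (241,96), and the stick enters the left leg about 3–4 mm (at the knob) ahead of mid-leg. I push 4 mm more, then back off and go round to the knob's left side.

Call:
{"name": "carry_out", "arguments": {"moves": [{"slide":[3,0,0],"twist":0},{"slide":[4.5,0,0],"twist":0},{"slide":[4.5,0,0],"twist":0}]}}

```text
time: 4.25
eef_pos: [566.1, -39.9, 304.4]
eef_rot: [-0.005, 0.061, 0.998, -0.001]
contact_force: [3.5, 0.2, 1.2]
width: -0.2
```

Call:
{"name": "carry_out", "arguments": {"moves": [{"slide":[-15,0,0],"twist":0},{"slide":[-30,0,-5],"twist":0},{"slide":[-35,25,-12],"twist":0},{"slide":[-35,50,-12],"twist":0},{"slide":[-30,54,-12],"twist":0}]}}

```text
time: 4.67
eef_pos: [603.0, 12.5, 315.3]
eef_rot: [-0.006, 0.061, 0.998, -0.0]
contact_force: [0.4, -0.4, 0.7]
width: 0.1
```

```bash
python3 - <<'E'
from h import *
s=robot.observe(); print(s['time'],s['eef_pos'],mach(s['eef_pos']),s['contact_force'])
E
```

```text
4.6667 [602.9617109   12.47179346 315.32120388] [ 57.4 108.6] [ 0.39027199 -0.38383314  0.66690285]
```

Call:
{"name": "carry_out", "arguments": {"moves": [{"slide":[25,-2,0],"twist":0},{"slide":[50,-6,0],"twist":0},{"slide":[57,-12,0],"twist":0},{"slide":[57,-18,0],"twist":0},{"slide":[57,-18,0],"twist":0}]}}

```text
time: 5.08
eef_pos: [544.3, 0.3, 316.2]
eef_rot: [-0.006, 0.061, 0.998, -0.001]
contact_force: [0.2, 0.4, 0.1]
width: -0.3
```

```bash
python3 - <<'E'
from h import *
s=robot.observe(); print(s['time'],s['eef_pos'],mach(s['eef_pos']),s['contact_force'])
pics('d')
im=cv2.imread('pics/d.png')
cv2.imwrite('pics/d.png',cv2.resize(im[20:280,460:740],None,fx=2.2,fy=2.2))
E
```

```text
5.0833 [5.44333770e+02 3.42756725e-01 3.16165429e+02] [ 0.6 89.6] [0.24790873 0.41600507 0.06439111]
scene crop origin 214 135 scale 3.3333333333333335
side crop origin 219 181 scale 3.3333333333333335
```

View pics/d.png

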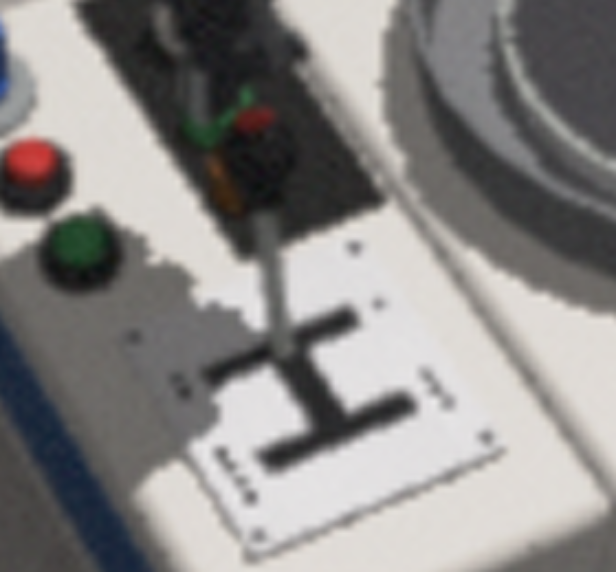

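The stick now enters the left leg at (284,348), at mid-leg, and the fingers sit behind and left of the knob. I start pushing right.

Call:
{"name": "carry_out", "arguments": {"moves": [{"slide":[0,-9,0],"twist":0},{"slide":[0,-18,0],"twist":0},{"slide":[0,-27,0],"twist":0},{"slide":[0,-36,0],"twist":0},{"slide":[0,-45,0],"twist":0}]}}

```text
time: 5.6
eef_pos: [539.5, -44.8, 316.1]
eef_rot: [-0.005, 0.061, 0.998, -0.0]
contact_force: [-0.2, 2.4, 3.3]
width: 0.3
```

Call:
{"name": "carry_out", "arguments": {"moves": [{"slide":[0,-8,0],"twist":0},{"slide":[0,-16,0],"twist":0},{"slide":[0,-24,0],"twist":0},{"slide":[0,-32,0],"twist":0},{"slide":[0,-40,0],"twist":0}]}}

```text
time: 6.02
eef_pos: [534.4, -85.4, 316.0]
eef_rot: [-0.006, 0.061, 0.998, -0.0]
contact_force: [0.4, 3.3, -0.3]
width: 0.3
```

```bash
python3 - <<'E'
from h import *
s=robot.observe(); print(s['time'],s['eef_pos'],mach(s['eef_pos']),s['contact_force'])
pics('e')
im=cv2.imread('pics/e.png')
cv2.imwrite('pics/e.png',cv2.resize(im[20:280,460:740],None,fx=2.2,fy=2.2))
E
```

```text
6.0167 [534.40749458 -85.35775062 316.03755275] [1.  3.3] [ 0.38073112  3.29761741 -0.28759682]
scene crop origin 214 135 scale 3.3333333333333335
side crop origin 219 181 scale 3.3333333333333335
```

View pics/e.png

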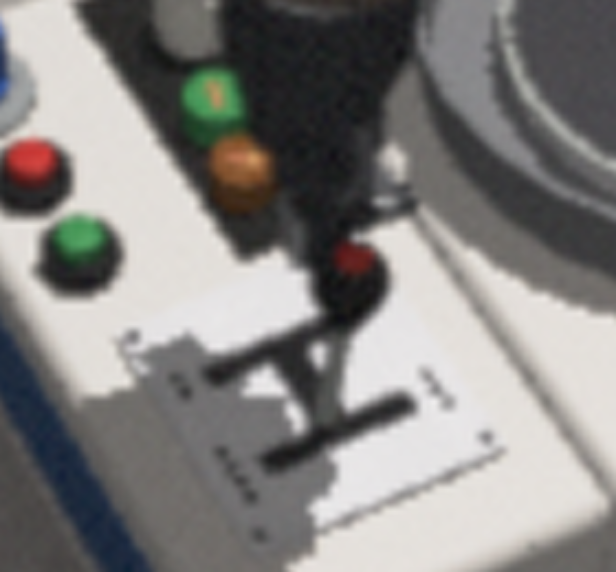

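The stick is crossing the channel at neutral, entering the plate at about (325,420). I continue to the right-hand stop.

Call:
{"name": "carry_out", "arguments": {"moves": [{"slide":[0,-6,0],"twist":0},{"slide":[0,-12,0],"twist":0},{"slide":[0,-17,0],"twist":0},{"slide":[0,-20,0],"twist":0}]}}

```text
time: 6.45
eef_pos: [531.7, -106.1, 315.6]
eef_rot: [-0.006, 0.062, 0.998, -0.0]
contact_force: [0.6, 3.7, -2.7]
width: -0.3
```

Call:
{"name": "carry_out", "arguments": {"moves": [{"slide":[0,-3,0],"twist":0},{"slide":[0,-4,0],"twist":0},{"slide":[0,-4,0],"twist":0}]}}

```text
time: 6.7
eef_pos: [531.2, -110.3, 315.6]
eef_rot: [-0.006, 0.062, 0.998, -0.001]
contact_force: [0.4, 1.9, -0.6]
width: 0.2
```

```bash
python3 - <<'E'
from h import *
s=robot.observe(); print(s['time'],s['eef_pos'],mach(s['eef_pos']),s['contact_force'])
pics('f')
im=cv2.imread('pics/f.png')
cv2.imwrite('pics/f.png',cv2.resize(im[20:280,460:740],None,fx=2.2,fy=2.2))
E
```

```text
6.7 [ 531.21363142 -110.34317603  315.58984861] [  0.8 -21.9] [ 0.37643592  1.94247158 -0.61203381]
scene crop origin 214 135 scale 3.3333333333333335
side crop origin 219 181 scale 3.3333333333333335
```

View pics/f.png

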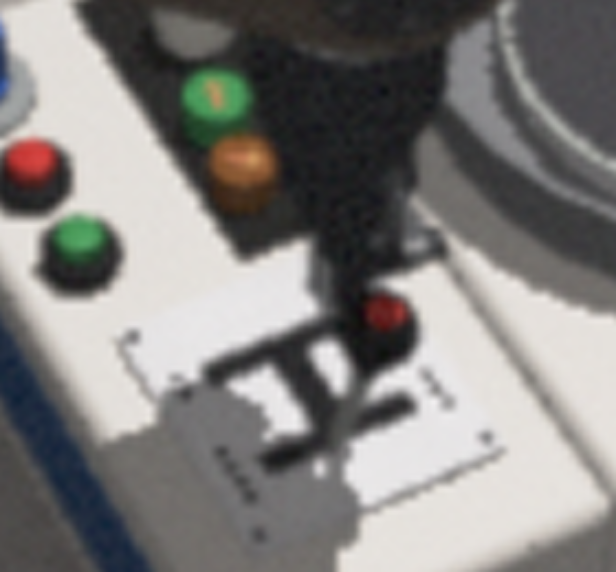

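The stick is in the right leg at about (340,440), but the force shows it is not yet at the stop. I nudge on.

Call:
{"name": "carry_out", "arguments": {"moves": [{"slide":[0,-3,0],"twist":0},{"slide":[0,-4,0],"twist":0}]}}

```text
time: 6.97
eef_pos: [530.8, -113.1, 315.8]
eef_rot: [-0.006, 0.062, 0.998, 0.001]
contact_force: [1.8, 17.3, -0.6]
width: 0.1
```

Call:
{"name": "carry_out", "arguments": {"moves": [{"slide":[0,-2,0],"twist":0},{"slide":[0,-3,0],"twist":0}]}}

```text
time: 7.13
eef_pos: [530.5, -113.8, 315.8]
eef_rot: [-0.006, 0.062, 0.998, 0.003]
contact_force: [3.0, 26.3, 0.9]
width: -0.1
```

Force rose to 26 N, so the stick is at the right stop. I back off to the left, go behind the knob and line up with the right leg.

Call:
{"name": "carry_out", "arguments": {"moves": [{"slide":[0,25,0],"twist":0},{"slide":[25,25,0],"twist":0},{"slide":[50,25,4],"twist":0},{"slide":[52,0,8],"twist":0},{"slide":[52,-26,8],"twist":0}]}}

```text
time: 7.55
eef_pos: [474.5, -132.7, 308.5]
eef_rot: [-0.006, 0.06, 0.998, 0.003]
contact_force: [1.2, 0.0, 0.5]
width: -0.4
```

```bash
python3 - <<'E'
from h import *
s=robot.observe(); print(s['time'],s['eef_pos'],mach(s['eef_pos']),s['contact_force'])
E
```

```text
7.55 [ 474.45436576 -132.71437151  308.4632625 ] [-52.8 -50.9] [1.23224353 0.01029406 0.47154205]
```

Call:
{"name": "carry_out", "arguments": {"moves": [{"slide":[-9,0,0],"twist":0},{"slide":[-18,0,0],"twist":0},{"slide":[-26,0,0],"twist":0},{"slide":[-33,0,0],"twist":0},{"slide":[-40,0,0],"twist":0}]}}

```text
time: 7.97
eef_pos: [514.8, -137.1, 307.9]
eef_rot: [-0.007, 0.06, 0.998, 0.003]
contact_force: [-3.4, -1.3, 2.9]
width: -0.2
```

Call:
{"name": "carry_out", "arguments": {"moves": [{"slide":[-7,0,0],"twist":0},{"slide":[-14,0,0],"twist":0},{"slide":[-21,0,0],"twist":0},{"slide":[-28,0,0],"twist":0},{"slide":[-34,0,0],"twist":0}]}}

```text
time: 8.38
eef_pos: [549.1, -140.9, 307.0]
eef_rot: [-0.007, 0.06, 0.998, 0.003]
contact_force: [-3.2, 0.8, -2.7]
width: -0.1
```

```bash
python3 - <<'E'
from h import *
s=robot.observe(); print(s['time'],s['eef_pos'],mach(s['eef_pos']),s['contact_force'])
E
```

```text
8.3833 [ 549.1304633  -140.87579979  306.96623801] [ 22.3 -50.1] [-3.18205294  0.76647434 -2.68133965]
```

Call:
{"name": "carry_out", "arguments": {"moves": [{"slide":[-4,0,0],"twist":0},{"slide":[-7,0,0],"twist":0},{"slide":[-9,0,0],"twist":0}]}}

```text
time: 8.63
eef_pos: [558.3, -141.9, 306.5]
eef_rot: [-0.007, 0.06, 0.998, 0.003]
contact_force: [-3.2, 1.9, -3.1]
width: 0.2
```

Call:
{"name": "carry_out", "arguments": {"moves": [{"slide":[-2,0,0],"twist":0},{"slide":[-3,0,0],"twist":0}]}}

```text
time: 8.8
eef_pos: [561.4, -142.2, 306.4]
eef_rot: [-0.008, 0.06, 0.998, 0.004]
contact_force: [-4.4, 0.7, -2.4]
width: 0.2
```

Call:
{"name": "carry_out", "arguments": {"moves": [{"slide":[-2,0,0],"twist":0},{"slide":[-3,0,0],"twist":0}]}}

```text
time: 8.97
eef_pos: [564.3, -142.6, 306.4]
eef_rot: [-0.008, 0.06, 0.998, 0.004]
contact_force: [-5.3, 1.3, -4.1]
width: -0.3
```

Call:
{"name": "carry_out", "arguments": {"moves": [{"slide":[-2,0,0],"twist":0},{"slide":[-2,0,0],"twist":0}]}}

```text
time: 9.13
eef_pos: [566.0, -142.7, 306.0]
eef_rot: [-0.009, 0.06, 0.998, 0.004]
contact_force: [-7.4, 2.1, -2.2]
width: 0.2
```

Call:
{"name": "carry_out", "arguments": {"moves": [{"slide":[-2,0,0],"twist":0},{"slide":[-3,0,0],"twist":0}]}}

```text
time: 9.3
eef_pos: [568.2, -142.9, 305.5]
eef_rot: [-0.01, 0.06, 0.998, 0.004]
contact_force: [-9.8, 2.4, -3.3]
width: 0.1
```

```bash
python3 - <<'E'
from h import *
s=robot.observe(); print(s['time'],s['eef_pos'],mach(s['eef_pos']),s['contact_force'])
pics('g')
E
```

```text
9.3 [ 568.21391113 -142.88160416  305.54894675] [ 41.5 -49.8] [-9.84898388  2.40627477 -3.34887786]
scene crop origin 214 135 scale 3.3333333333333335
side crop origin 219 181 scale 3.3333333333333335
```

View pics/g.png

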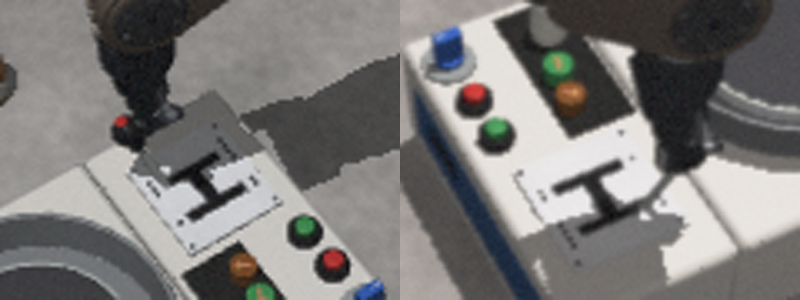

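The scene crop shows the knob at about (124,130), well ahead. In the side crop the stick enters the right leg near its forward end at about (645,212). I check this numerically.

```bash
python3 - <<'E'
from h import *
im=cv2.imread('pics/g.png')[:,:400]
hsv=cv2.cvtColor(im,cv2.COLOR_BGR2HSV)
c=viewer.get_calibration('scene')
for n,f,z in(('g',(124,130),248),('gdot',(121,123),264),('a',(192,190),248)):
    print(n,mach(onz(c,f[0]*.3+214,f[1]*.3+135,z)))
c=viewer.get_calibration('side'); print('plate',mach(onz(c,(645-400)*.3+219,212*.3+181,156)))
for a in (.25,.285):
  P=215*np.array([np.sin(a),-np.sin(.235)*np.cos(a)]); print(a,P, (proj(viewer.get_calibration('scene'),np.array([*(G+P[0]*X+P[1]*Y),46+215*np.cos(a)*.973]))-[214,135])/.3)
E
```

```text
g [ 62.6 -49.9]
gdot [ 65.8 -49. ]
a [45.9 51.4]
plate [ 29.  -36.3]
0.25 [ 53.19185124 -48.50495911] [132.31594537 126.35177865]
0.285 [ 60.44885203 -48.04185412] [126.75042467 130.95993933]
```

Call:
{"name": "carry_out", "arguments": {"moves": [{"slide":[-2,0,0],"twist":0},{"slide":[-4,0,0],"twist":0},{"slide":[-4,0,0],"twist":0}]}}

```text
time: 9.65
eef_pos: [571.0, -143.1, 304.9]
eef_rot: [-0.012, 0.06, 0.998, 0.005]
contact_force: [-12.3, 3.0, -1.1]
width: -0.3
```

Knob reads 62.6 mm ahead and 50 mm right (home is about 60), with the force well above the moving friction. I back off and rise.

Call:
{"name": "carry_out", "arguments": {"moves": [{"slide":[20,0,0],"twist":0},{"slide":[55,0,0],"twist":0},{"slide":[85,0,-15],"twist":0},{"slide":[100,0,-50],"twist":0},{"slide":[100,0,-90],"twist":0}]}}

```text
time: 10.07
eef_pos: [471.6, -131.8, 398.2]
eef_rot: [-0.013, 0.06, 0.998, 0.005]
contact_force: [0.9, -1.0, -0.1]
width: 0.0
```

Call:
{"name": "carry_out", "arguments": {"moves": [{"slide":[0,0,-20],"twist":0},{"slide":[0,0,-20],"twist":0},{"slide":[0,0,-20],"twist":0}]}}

```text
time: 10.32
eef_pos: [472.4, -132.2, 419.6]
eef_rot: [-0.011, 0.06, 0.998, 0.004]
contact_force: [0.5, -0.4, -0.9]
width: -0.0
```

```bash
python3 - <<'E'
from h import *
s=robot.observe(); print(s['time'],s['eef_pos'],mach(s['eef_pos']),s['contact_force'])
pics('k')
E
```

```text
10.3167 [ 472.36065944 -132.1736441   419.60996305] [-55.  -50.6] [ 0.47622413 -0.39226889 -0.92469301]
scene crop origin 214 135 scale 3.3333333333333335
side crop origin 219 181 scale 3.3333333333333335
```

View pics/k.png

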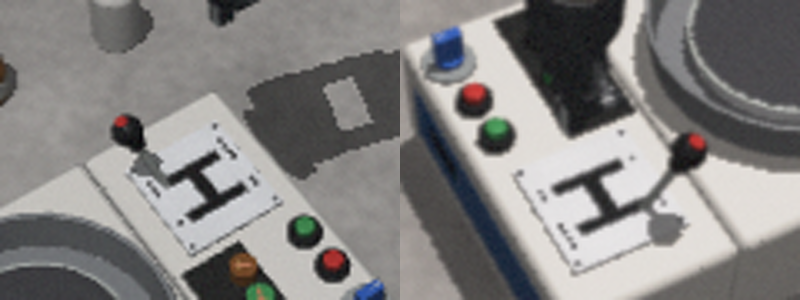

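The gripper is clear. The knob is at scene crop (127,130), where home is predicted at (126.8,131), and at side crop (689,150). I triangulate once, then hand in.

```bash
python3 - <<'E'
from h import *
P=tri([ray(viewer.get_calibration('scene'),127*.3+214,130*.3+135),ray(viewer.get_calibration('side'),289*.3+219,150*.3+181)])
m=mach(P); print(P,m,'fore',np.arcsin(min(1,m[0]/215)))
if m[0]>56: print(robot.job_done())
E
```

```text
[ 587.16511659 -145.5350149   246.10855837] [ 60.6 -50.1] fore 0.28573264294740786
the job is handed in; nothing more can be done
None
```

I moved the gearstick from first to neutral, across to the right-hand leg and forward into third, and I've handed the job in. I pushed only from outside, with the fingers closed.

- **At neutral:** the stick reached the right-hand stop, where the push force rose to 26 N. It never went behind neutral in that leg, so it did not enter fourth.
- **In third:** the last push force was about 12 N, against 3–5 N while the stick was moving. I then backed off and raised the hand.
- **Final check from two cameras:** the knob is 60.6 mm ahead and 50.1 mm right of the gate centre. That puts `gear_fore` at about 0.285 rad, at its forward stop.
- **Hand and surroundings:** the hand is clear, with a contact force of about 1 N, which is sensor noise. The pushes stayed well above the buttons and mounts. In the last picture both buttons look as before. The mounts were hidden behind the hand there; I saw them undisturbed before the last pushes.

No check failed. One disagreed slightly: a single-camera reading before I backed off put the knob 62.6 mm ahead, about 2 mm past the final reading. That is within the calibration error.

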